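# Snap the lantern onto its bracket

### The job

Hang the red lantern on the steel bracket: bring its snap hook over the bracket's crossbar and press straight down until the orange sprung gate gives way and snaps shut beneath the bar. Then tug the lantern upwards for a moment so that the closed gate bears firmly on the bar from below, to prove that it is locked, lower it again and let go, so that it hangs upright from the bar, clear of the table. Leave the flask, the jar and the radio where they stand.

Things in the scene. Friction and masses are not known exactly. Their poses are not given: they have to be found in the camera images.
- lantern_grip (a point): Centre of the black grip block on top of the red LED camp lantern: 24 mm thick along the lantern's x, 50 mm along y, 42 mm tall (21 mm below this point is the red cap). It lies 172 mm above the lantern's underside, on its axis. Axes as lantern.
- lantern: Red lantern, loose, 0.3 to 0.55 kg, standing upright; origin at the centre of its flat underside, z up its axis, its snap hook sticks out in +x. Red base 80 mm in diameter and 42 mm tall, clear globe 64 mm, red cap 80 mm across from 123 to 150 mm up, then the grip block to 192 mm.
- hook_inside (a point): Centre of the space in the steel snap hook, 68 mm from the lantern's axis in +x, 112 mm above its underside; axes as lantern. Hook of 10 mm round bar in the lantern's xz plane: underside of its top arm 25 mm above this point; nose at the far end, inner face 20 mm off in +x. Towards the lantern the space ends at a flat strap 20 mm wide, 20 mm off in -x.
- nose_tip (a point): Lower end of the hook's nose, 93 mm from the lantern's axis in +x and 79 mm above its underside. The mouth of the hook is at the bottom, between nose and strap, closed by the gate.
- gate (a joint): Angle of the orange gate, a round bar 8 mm thick, 37 mm long, across the hook's mouth. 0 = shut, level; it swings only inwards (up), to 1.25. Its spring pulls it shut with 0.10 N m, rising to 0.18 at 1 rad: pressing it over the bar takes about 4 to 10 N, more than the lantern's weight. Once the bar is 20 to 35 mm above the gate line the gate snaps shut below it.
- gate_hinge (a point): Hinge axis of the gate (along the lantern's y), on the lantern's side of the mouth: 50 mm from the lantern's axis in +x, 84 mm above its underside; the shut gate lies at this height.
- bracket: Fixed steel bracket; origin on the table straight below the middle of its crossbar. The lantern hangs on its -x side with its axes parallel to the bracket's. Two 16 mm posts stand 55 mm in +x on a base plate 130 mm square, 10 mm thick; nothing is higher than 186 mm.
- crossbar (a point): Middle of the crossbar, 180 mm above the table: level, round, 10 mm thick, along the bracket's y; two side arms 84 mm apart run back from it in +x. The hook's nose goes down behind it (+x), between the arms. Best 77 mm from the lantern's axis when pressing; beyond 83 mm the nose meets the bar, under 70 mm the base meets the pad.
- pad_face (a point): Middle of the face of the bracket's black rubber pad, 30 mm before the crossbar in -x, 74 mm above the table; pad 44 mm wide, 36 mm tall. The hung lantern's base leans on it: the lantern then leans about 0.1 rad, its underside about 40 mm above the table.
- flask: Blue steel flask with a black cap, 72 mm in diameter, 200 mm tall, loose; origin at the centre of its underside. To be left alone.
- jar: Amber preserving jar with a brass lid, 84 mm in diameter, 120 mm tall, loose; origin at the centre of its underside. To be left alone.
- radio: Grey cassette radio, 45 x 170 x 99 mm (x, y, z), loose; origin at the centre of its underside. To be left alone.
Not all that is in view belongs to the job. What is shaped like the lantern but blue or green is not meant.

How it is judged:
By the outcome, as a careful person would: the job done as asked, in the order asked, and still so for the second after the job is handed in, with the robot touching nothing.
It also fails if it takes over 64 s, if anything falls off the work surface, if the arm or the gripper's body presses on something with over 40 N, if the wrist force passes 120 N, or if a joint passes its speed limit or range.

### The arm

A 6-joint arm with a two-finger parallel gripper is mounted at the origin on the work surface. World frame = base frame: x ahead of the robot, y to its left, z up, the work surface at z = 0. Lengths are in m, angles in rad, forces in N, time in s.
With the tool pointing down it reaches from about 0.35 to 0.975 m from the base axis. Payload 4.9 kg.
Tool frame: the origin (TCP) lies between the finger pads; the fingertips stand 22 mm ahead of it and the grasp point (between the pads) lies 3 mm ahead of it; z points along the fingers, y is the line along which they close (so a half turn about z gives the same grasp; the last joint's range is limited). The gripper opens to 85 mm and grips with 20 to 120 N. Pads are 22 mm wide; open, the fingers measure 114 mm over their backs; the gripper's body (76 mm by 85 mm) begins 54 mm behind the grasp point. The pads swing forward as they close: fully open they stand 13 mm farther back than shut.
Start: joints at [-1.432, 0.053, 1.613, -0, 1.476, -0.119], TCP at [0.159, -0.604, 0.253] pointing down, gripper open.
Joint ranges: [-3.01, 3.01], [-1.01, 2.22], [0.06, 2.58], [-1.02, 4.17], [0.09, 2.62], [-3.14, 3.14]. Speed limits (rad/s): [2.57, 2.57, 3.14, 3.14, 3.14, 3.14].

### API

Orientations are given as a unit quaternion [w, x, y, z].
In Python, from plant import state, grab_frame, get_calibration, job_done, recognise, regions_of gives the robot as it stands.
- The arm moves only by the tool apply_moves, never from a script. Its argument "targets" is a list of rows, each an object with "translation": the shift along the tool's x, y, z normalised to -1 to 1, where 1 is 100 mm, a list of three; "twist": the turn about the tool's z normalised to -1 to 1, where 1 is 0.1 rad; "hand": the opening, from 0 (shut) to 1 (fully open). A call has 1 to 8 rows; each row shifts and turns the commanded pose from where the row before left it, along the tool's axes as they then stand; what a row does not reach is not made up. A row lasts 1/10 s, in which the tool goes at most 50 mm and 8.59 degrees, less where a joint would pass 70% of its speed; a pose out of reach is approached as far as the arm can. A call with a number of a shift or a turn outside -1 to 1 is refused whole. A call with a gripper value outside its range is refused whole. The fingers move at their own pace and stop on an object; the grip force is fixed at half the most. Time passes only in rows, so rows that do not move let the fingers close. It gives the time, the measured TCP pose, the force, the opening and the grip force at its end, in the units of the state.
- state(): the state, without advancing time (a new reading comes with each control period).
- grab_frame(name): name is "scene" or "top"; returns the picture (420x560x3 uint8, red, green, blue); there is no depth.
- get_calibration(name): a dict with "camera_matrix" (3x3 intrinsics, pixels), "pose" (4x4, takes a point from camera to world coordinates). Camera axes: x right, y up, looking along -z (the intrinsics and any distortion apply to the point x, -y, -z); pixel columns grow to the right and rows downward; lengths in m; the calibration is good to about 2 mm. A picture is of the moment at which its call begins. get_calibration takes no time and is no camera call.
- job_done(): hands the job in; it is judged then, once.
Trained networks look in the newest picture that a camera, given by its name, has taken for a name from the list of things; names that differ only in an ending like _2 or _b are one class to them, and where a whole thing is asked for, a point or a joint stands for the part that bears it (a point fixed in the world has none). Each returns a list of dicts, best first, with "score" (0 to 1); they miss things now and then, are a little off and sometimes report something else, mostly with a low value. They report only what shows in the picture. A call takes as long as a camera call. They do not tell look-alikes from the thing itself.
- recognise(camera, query): "point" ([x, y, z] in m, in world coordinates, good to about 4 mm: the middle of the surface that is visible of it).
- regions_of(camera, query): "pixels" (420x560 bool, what is visible of it).
The state is a dict: "time": time; "joint_pos": joint angles; "joint_vel": joint speeds; "joint_efforts": joint torques, N m; "tool_pos": TCP position; "tool_rot": TCP orientation; "contact_force": force on the tool from outside, world axes, zero at the start; "ft_torque": the same for the moment, N m; "gripper_width": opening from 0.0 (shut) to 1.0 (fully open); "grasp_force": force on a finger pad.
Only numpy, scipy, OpenCV 4.12 (cv2) and the standard library are available. Lean on these libraries where they do the work, as an engineer would, in place of code of your own. Each camera call takes 0.05 s, during which the arm holds its last target. There are 200 camera calls.

## Working session

There is one attempt and no reset: what is moved stays moved. The work goes in short steps, Python scripts to look and compute and a tool call to move; the robot and the scene stay as the last step left them, time stands still between calls to the robot, and variables do not carry over. Pictures are saved under pics/ and viewed, at most 10 in all, crops included, and the job is handed in when it is done.

Besides the shell and the picture viewer there is one more tool, called after "Call:" as name(argument=value, ...) on one line, values as JSON. apply_moves: Moves the arm, as the interface text tells. Its arguments: {"type":"object","properties":{"targets":{"type":"array"}},"required":["targets"]}

```bash
ls; mkdir -p pics; python3 - <<'E'
from plant import *
import cv2,numpy as np
fs=[grab_frame(n) for n in("scene","top")]
for n,f in zip(("scene","top"),fs): cv2.imwrite(f"pics/{n}0.png",f[...,::-1])
for n in("scene","top"):
  c=get_calibration(n);print(n,np.round(c["camera_matrix"],1).tolist(),np.round(c["pose"],3).tolist(),[k for k in c])
  for q in("lantern","lantern_grip","bracket","crossbar","pad_face","flask","jar","radio","gate","nose_tip"):
    print(q,[(np.round(r["point"],3).tolist(),round(r["score"],2)) for r in recognise(n,q)][:4])
print(state())
E
```

```text
pics
scene [[402.2, 0.0, 279.8], [0.0, 402.2, 221.7], [0.0, 0.0, 1.0]] [[0.819, -0.467, 0.333, 0.813], [0.574, 0.67, -0.472, -0.566], [-0.003, 0.578, 0.816, 1.078], [0.0, 0.0, 0.0, 1.0]] ['camera_matrix', 'pose']
lantern [([0.208, -0.328, 0.136], 0.92), ([0.5, -0.073, 0.142], 0.83), ([0.393, 0.12, 0.128], 0.56)]
lantern_grip [([0.393, 0.125, 0.129], 0.98), ([0.5, -0.075, 0.142], 0.89), ([0.204, -0.328, 0.133], 0.83)]
bracket [([0.525, 0.265, 0.007], 0.87)]
crossbar [([0.528, 0.258, 0.009], 0.92)]
pad_face [([0.528, 0.259, 0.009], 0.95)]
flask [([0.463, -0.249, 0.131], 0.66), ([0.503, -0.08, 0.137], 0.39)]
jar [([0.644, -0.26, 0.115], 0.55)]
radio [([0.709, 0.011, 0.096], 0.59)]
gate []
nose_tip [([0.205, -0.334, 0.134], 0.91), ([0.392, 0.125, 0.134], 0.9), ([0.499, -0.08, 0.138], 0.72)]
top [[534.8, 0.0, 273.4], [0.0, 534.8, 203.8], [0.0, 0.0, 1.0]] [[0.007, 0.991, -0.137, 0.241], [-1.0, 0.007, -0.002, 0.002], [-0.001, 0.137, 0.991, 1.638], [0.0, 0.0, 0.0, 1.0]] ['camera_matrix', 'pose']
lantern [([0.475, -0.051, 0.151], 0.81), ([0.373, 0.141, 0.148], 0.75), ([0.19, -0.311, 0.147], 0
[... 538 characters left out ...]
nt_pos': array([-1.43202545e+00,  5.27090115e-02,  1.61289932e+00, -2.73310312e-07,
        1.47599466e+00, -1.18979049e-01]), 'joint_vel': array([-0.00241462, -0.00042396, -0.00040071, -0.00121706,  0.00143987,
        0.00045858]), 'joint_efforts': array([ 1.04584051e-03, -3.93690848e+01, -3.70460308e+01,  2.82077747e-05,
        6.02804812e-04,  9.94659075e-06]), 'tool_pos': array([ 0.15932656, -0.6043335 ,  0.25329839]), 'tool_rot': array([-5.17049556e-06,  9.91707108e-01,  1.28518531e-01, -1.87216581e-07]), 'contact_force': array([-0.12103398,  0.04511087, -1.03083645]), 'ft_torque': array([-0.00081111,  0.04108462,  0.01320722]), 'grasp_force': 0.0, 'gripper_width': 1.0018911071310137}
```

View pics/scene0.png

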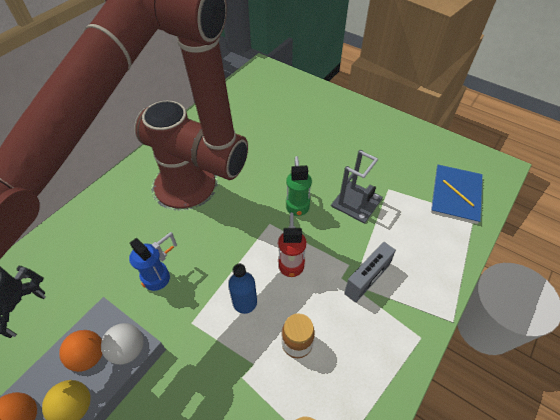

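View pics/top0.png

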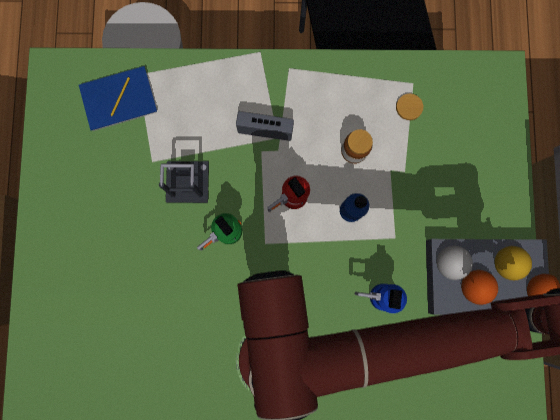

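The scene picture shows the red lantern at (292,252), or (296,190) in top. The things that could be mistaken for it are the green lantern at scene (298,190) / top (227,228) and the blue one at scene (150,265) / top (388,297). I choose the red one. The bracket is at scene (358,188) / top (187,178). Next I take close crops.

```bash
python3 - <<'E'
import cv2,numpy as np
t=cv2.imread("pics/top0.png");s=cv2.imread("pics/scene0.png")
a=cv2.resize(t[125:225,155:320],None,fx=4.8,fy=4.8,interpolation=2)   # 792x480
cv2.imwrite("pics/c1.png",a)
b=cv2.resize(s[140:290,270:420],None,fx=4,fy=4,interpolation=2); cv2.imwrite("pics/c2.png",b)
E
```

```text
(no output)
```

View pics/c1.png

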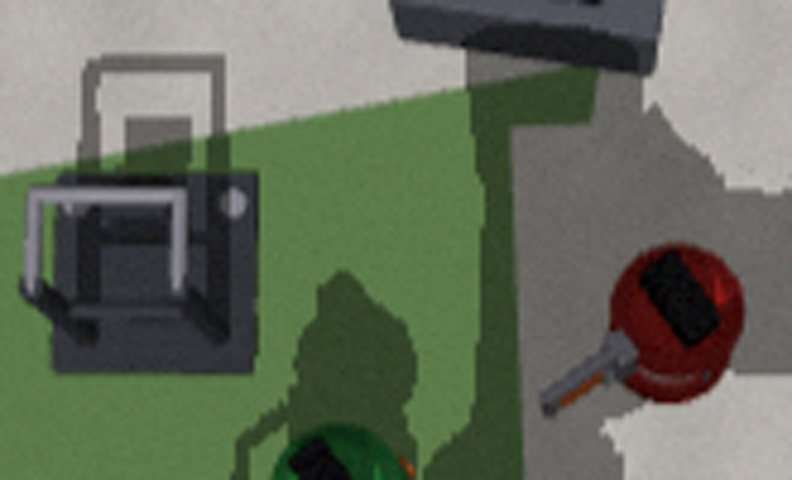

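View pics/c2.png

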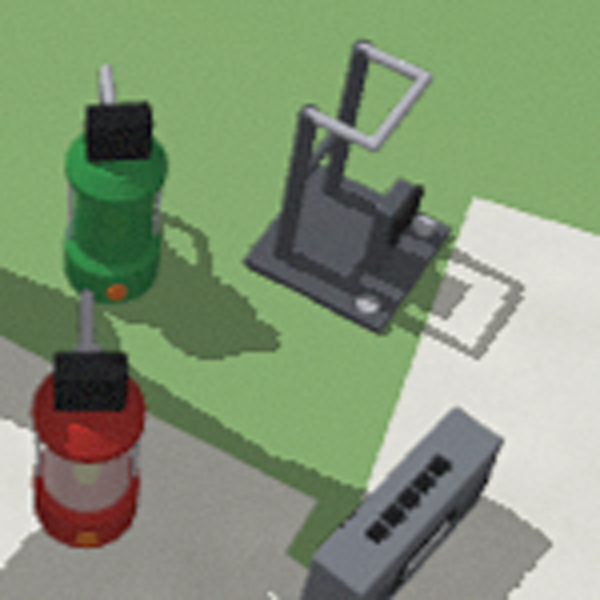

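The crops show:
- **Red lantern:** c1 has its grip top centred near (681,298) and its nose near (550,408), so the hook points left and down. c2 confirms it is red, with a clear globe.
- **Bracket:** the crossbar is the light bar's far edge, c1 (30,193)-(182,195) and c2 (373,146)-(428,76). The posts are on the robot's side.

```bash
cat >h.py <<'E'
from plant import *
import numpy as np,cv2
C={n:get_calibration(n) for n in("scene","top")}
def ray(n,p):
    K,T=np.array(C[n]["camera_matrix"]),np.array(C[n]["pose"])
    d=np.linalg.inv(K)@[p[0],p[1],1]; d=T[:3,:3]@(d*[1,-1,-1]); return T[:3,3],d/np.linalg.norm(d)
def atz(n,p,z):
    o,d=ray(n,p); return o+d*(z-o[2])/d[2]
def tri(ps):
    A=np.zeros((3,3));b=np.zeros(3)
    for n,p in ps:
        o,d=ray(n,p);M=np.eye(3)-np.outer(d,d);A+=M;b+=M@o
    return np.linalg.solve(A,b)
E
python3 - <<'E'
from h import *
np.set_printoptions(precision=4,suppress=True)
c1=lambda x,y:(155+x/4.8-.4,125+y/4.8-.4); c2=lambda x,y:(270+x/4-.4,140+y/4-.4)
L=[c1(32,193),c1(182,195)];S=[c2(428,76),c2(373,146)]
for l,s in zip(L,S): print("bar end",atz("top",l,.18),atz("scene",s,.18),tri([("top",l),("scene",s)]))
# post tops (bracket x +55)
print("posts",atz("top",c1(25,288),.18),atz("top",c1(178,290),.18),atz("scene",c2(360,46),.18),atz("scene",c2(309,110),.18))
q=[atz("top",c1(*p),.192) for p in((640,268),(675,250),(721,325),(690,347))]
print("grip top",np.mean(q,0),np.array(q))
print("scene grip",np.mean([atz("scene",c2(*p),.192) for p in((58,354),(126,354),(123,380),(55,381))],0))
print("arm end",atz("top",c1(548,403),.147),"nose",atz("top",c1(550,412),.079))
for n in("top","scene"):
    m=cv2.imread(f"pics/{n}0.png").astype(int); b=m.max(2)<45
    u,v,w,h=(280,170,35,40) if n=="top" else (275,220,35,30)
    M=np.zeros(b.shape,np.uint8);M[v:v+h,u:u+w]=b[v:v+h,u:u+w]
    k,lab,st,ce=cv2.connectedComponentsWithStats(M);i=1+np.argmax(st[1:,4]);ys,xs=np.where(lab==i)
    r=cv2.minAreaRect(np.c_[xs,ys].astype(np.float32));print(n,r,st[i]);
    print([atz(n,p,.192)[:2] for p in cv2.boxPoints(r)])
E
```

```text
bar end [0.5502 0.3185 0.18  ] [0.5545 0.3176 0.18  ] [0.5523 0.3202 0.1761]
bar end [0.5496 0.2315 0.18  ] [0.5539 0.2299 0.18  ] [0.5517 0.233  0.1754]
posts [0.4943 0.3205 0.18  ] [0.4937 0.2322 0.18  ] [0.4962 0.3163 0.18  ] [0.497  0.2344 0.18  ]
grip top [ 0.4894 -0.0574  0.192 ] [[ 0.5063 -0.0337  0.192 ]
 [ 0.5169 -0.0537  0.192 ]
 [ 0.4736 -0.08    0.192 ]
 [ 0.4608 -0.0623  0.192 ]]
scene grip [ 0.4967 -0.061   0.192 ]
arm end [0.4338 0.0188 0.147 ] nose [0.4371 0.0183 0.079 ]
top ((295.9932556152344, 186.79054260253906), (19.645851135253906, 10.229792594909668), 54.462318420410156) [288 177  17  21 197]
[array([ 0.5025, -0.0287]), array([ 0.5193, -0.0515]), array([ 0.475 , -0.0829]), array([ 0.4583, -0.0601])]
scene ((292.5, 235.0), (14.0, 17.0), 90.0) [284 228  18  15 248]
[array([ 0.4726, -0.0645]), array([ 0.5098, -0.0386]), array([ 0.5341, -0.0755]), array([ 0.4978, -0.1008])]
```

Call:
apply_moves(targets=[{"translation": [0, 0, -0.2], "twist": -0.84, "hand": 1}, {"translation": [0, 0, -0.2], "twist": -0.84, "hand": 1}, {"translation": [0, 0, -0.2], "twist": -0.84, "hand": 1}, {"translation": [0, 0, -0.1], "twist": -0.84, "hand": 1}, {"translation": [0.416, -0.189, 0], "twist": 0, "hand": 1}, {"translation": [0.416, -0.189, 0], "twist": 0, "hand": 1}, {"translation": [0.416, -0.189, 0], "twist": 0, "hand": 1}, {"translation": [0.416, -0.189, 0], "twist": 0, "hand": 1}])

```text
time: 1.9
tool_pos: [0.2555, -0.4471, 0.3233]
tool_rot: [0.0, 0.956, 0.292, 0.0]
contact_force: [0.7, -0.8, -0.0]
gripper_width: 1.001
grasp_force: 0.0
```

Call:
apply_moves(targets=[{"translation": [0.416, -0.189, 0], "twist": 0, "hand": 1}, {"translation": [0.416, -0.189, 0], "twist": 0, "hand": 1}, {"translation": [0.416, -0.189, 0], "twist": 0, "hand": 1}, {"translation": [0.416, -0.189, 0], "twist": 0, "hand": 1}, {"translation": [0.416, -0.189, 0], "twist": 0, "hand": 1}, {"translation": [0.416, -0.189, 0], "twist": 0, "hand": 1}, {"translation": [0.416, -0.189, 0], "twist": 0, "hand": 1}, {"translation": [0.2, -0.09, 0], "twist": 0, "hand": 1}])

```text
time: 2.7
tool_pos: [0.4349, -0.1545, 0.3236]
tool_rot: [0.0, 0.956, 0.294, 0.001]
contact_force: [-0.4, -0.6, 0.4]
gripper_width: 1.001
grasp_force: 0.0
```

Call:
apply_moves(targets=[{"translation": [0, 0, 0], "twist": 0, "hand": 1}, {"translation": [0, 0, 0], "twist": 0, "hand": 1}])

```text
time: 2.9
tool_pos: [0.4338, -0.1573, 0.3234]
tool_rot: [0.0, 0.956, 0.293, -0.0]
contact_force: [0.5, -0.3, -0.6]
gripper_width: 1.001
grasp_force: 0.0
```

Call:
apply_moves(targets=[{"translation": [0.347, -0.161, 0], "twist": 0, "hand": 1}, {"translation": [0.347, -0.161, 0], "twist": 0, "hand": 1}, {"translation": [0.347, -0.161, 0], "twist": 0, "hand": 1}, {"translation": [0, 0, 0.4], "twist": 0, "hand": 1}, {"translation": [0, 0, 0.4], "twist": 0, "hand": 1}, {"translation": [0, 0, 0], "twist": 0, "hand": 1}])

```text
time: 3.5
tool_pos: [0.4895, -0.0592, 0.2366]
tool_rot: [-0.003, 0.956, 0.292, -0.005]
contact_force: [-1.6, 0.0, -1.2]
gripper_width: 0.999
grasp_force: 0.0
```

```bash
python3 - <<'E'
from h import *
a=grab_frame("scene")[185:305,225:345];b=grab_frame("top")[130:250,230:350]
f=lambda i:cv2.resize(i,(398,398),interpolation=2)
cv2.imwrite("pics/g1.png",np.hstack([f(a),f(b)])[...,::-1]);print(state()["tool_pos"],state()["tool_rot"])
E
```

```text
[ 0.49266274 -0.06006818  0.24333886] [-2.63146389e-04  9.56513509e-01  2.91687302e-01 -5.96647524e-04]
```

View pics/g1.png

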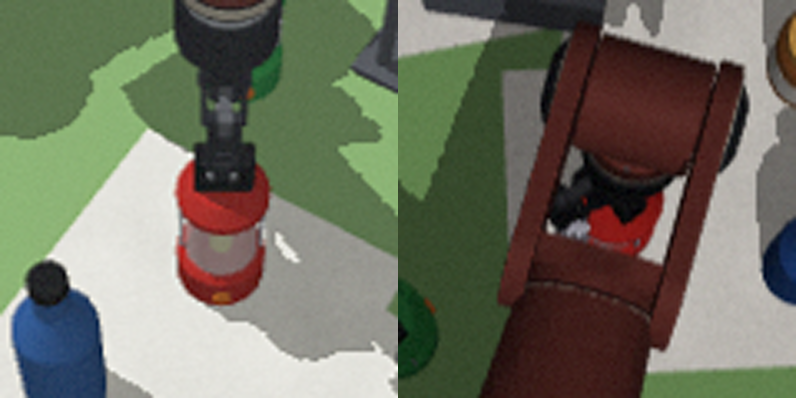

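The gripper is centred over the red lantern's grip (scene half of the picture, near (224,165)), with the flask well clear. I'll go down and close.

Call:
apply_moves(targets=[{"translation": [0, 0, 0.25], "twist": 0, "hand": 1}, {"translation": [0, 0, 0.25], "twist": 0, "hand": 1}, {"translation": [0, 0, 0.14], "twist": 0, "hand": 1}, {"translation": [0, 0, 0], "twist": 0, "hand": 1}, {"translation": [0, 0, 0], "twist": 0, "hand": 1}])

```text
time: 4.1
tool_pos: [0.494, -0.0597, 0.1812]
tool_rot: [0.001, 0.956, 0.292, 0.001]
contact_force: [-0.2, -0.1, 0.5]
gripper_width: 1.005
grasp_force: 0.0
```

Call:
apply_moves(targets=[{"translation": [0, 0, 0], "twist": 0, "hand": 0}, {"translation": [0, 0, 0], "twist": 0, "hand": 0}, {"translation": [0, 0, 0], "twist": 0, "hand": 0}, {"translation": [0, 0, 0], "twist": 0, "hand": 0}, {"translation": [0, 0, 0], "twist": 0, "hand": 0}, {"translation": [0, 0, 0], "twist": 0, "hand": 0}, {"translation": [0, 0, 0], "twist": 0, "hand": 0}, {"translation": [0, 0, 0], "twist": 0, "hand": 0}])

```text
time: 4.9
tool_pos: [0.4932, -0.0589, 0.1797]
tool_rot: [-0.0, 0.956, 0.293, 0.0]
contact_force: [-0.6, 1.7, 3.6]
gripper_width: 0.272
grasp_force: 59.8
```

Call:
apply_moves(targets=[{"translation": [0, 0, -0.1], "twist": 0, "hand": 0}, {"translation": [0, 0, -0.3], "twist": 0, "hand": 0}, {"translation": [0, 0, -0.4], "twist": 0, "hand": 0}, {"translation": [0, 0, -0.4], "twist": 0, "hand": 0}, {"translation": [0, 0, -0.4], "twist": 0, "hand": 0}, {"translation": [0, 0, -0.4], "twist": 0, "hand": 0}, {"translation": [0, 0, -0.2], "twist": 0, "hand": 0}, {"translation": [0, 0, 0], "twist": 0, "hand": 0}])

```text
time: 5.7
tool_pos: [0.4939, -0.0595, 0.4028]
tool_rot: [0.002, 0.956, 0.292, 0.002]
contact_force: [0.3, -0.5, -5.2]
gripper_width: 0.271
grasp_force: 59.5
```

```bash
python3 - <<'E'
from h import *
s=state();print(s)
a=grab_frame("scene");b=grab_frame("top")
f=lambda i:cv2.resize(i,(398,398),interpolation=2)
cv2.imwrite("pics/g2.png",np.hstack([f(a[100:250,220:370]),f(b[120:250,200:330])])[...,::-1])
E
```

```text
{'time': 5.7, 'joint_pos': array([-2.69386964e-01, -3.02030469e-01,  1.69260157e+00, -5.55956233e-04,
        1.74487707e+00,  7.07863872e-01]), 'joint_vel': array([ 0.00260273,  0.02178898,  0.08928075, -0.00038632, -0.02373317,
       -0.00065766]), 'joint_efforts': array([-2.62987778e-04, -2.69439214e+01, -4.08778274e+01,  5.14537340e-02,
        2.09063189e-01, -4.04846119e-06]), 'tool_pos': array([ 0.49389008, -0.05953226,  0.40277898]), 'tool_rot': array([0.00187886, 0.95629501, 0.29238732, 0.00244609]), 'contact_force': array([ 0.27492087, -0.48918816, -5.16452083]), 'ft_torque': array([-0.07301987, -0.00886871,  0.00250894]), 'grasp_force': 59.47635769844055, 'gripper_width': 0.27133309119157245}
```

View pics/g2.png

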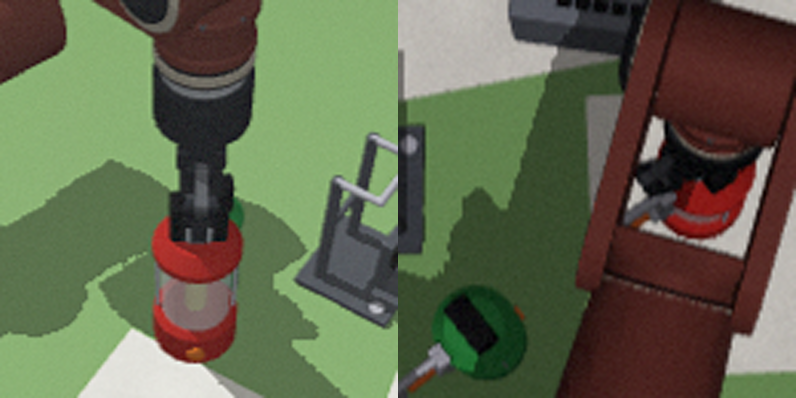

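The lantern hangs upright in the grip (left half, near (197,290)), with nothing disturbed. I'll carry it over the bracket and turn the hook towards world -x.

Call:
apply_moves(targets=[{"translation": [0.2, -0.13, 0], "twist": 0, "hand": 0}, {"translation": [0.37, -0.25, 0], "twist": 0, "hand": 0}, {"translation": [0.4, -0.27, 0], "twist": 0, "hand": 0}, {"translation": [0.4, -0.27, 0], "twist": 0, "hand": 0}, {"translation": [0.4, -0.27, 0], "twist": 0, "hand": 0}, {"translation": [0.4, -0.27, 0], "twist": 0, "hand": 0}, {"translation": [0.4, -0.27, 0], "twist": 0, "hand": 0}, {"translation": [0.25, -0.17, 0], "twist": 0, "hand": 0}])

```text
time: 6.6
tool_pos: [0.6201, 0.2592, 0.394]
tool_rot: [-0.0, 0.956, 0.294, -0.003]
contact_force: [0.5, -1.0, -5.8]
gripper_width: 0.274
grasp_force: 59.8
```

Call:
apply_moves(targets=[{"translation": [0.17, -0.117, 0], "twist": -0.5, "hand": 0}, {"translation": [0, 0, 0], "twist": -0.9, "hand": 0}, {"translation": [0, 0, 0], "twist": -1, "hand": 0}, {"translation": [0, 0, 0], "twist": -1, "hand": 0}, {"translation": [0, 0, 0], "twist": -1, "hand": 0}, {"translation": [0, 0, 0], "twist": -1, "hand": 0}, {"translation": [0, 0, 0], "twist": -1, "hand": 0}, {"translation": [0, 0, 0], "twist": -1, "hand": 0}])

```text
time: 7.4
tool_pos: [0.6273, 0.2751, 0.3945]
tool_rot: [-0.001, 0.784, 0.62, -0.003]
contact_force: [-0.4, -0.0, -6.1]
gripper_width: 0.276
grasp_force: 59.7
```

Call:
apply_moves(targets=[{"translation": [0, 0, 0], "twist": -1, "hand": 0}, {"translation": [0, 0, 0], "twist": -0.6, "hand": 0}, {"translation": [0, 0, 0], "twist": 0, "hand": 0}, {"translation": [0, 0, 0], "twist": 0, "hand": 0}, {"translation": [0, 0, 0], "twist": 0, "hand": 0}])

```text
time: 7.9
tool_pos: [0.6278, 0.2753, 0.3976]
tool_rot: [-0.001, 0.734, 0.679, -0.001]
contact_force: [-0.6, 0.1, -4.4]
gripper_width: 0.274
grasp_force: 59.7
```

Call:
apply_moves(targets=[{"translation": [0, 0, 0.25], "twist": -0.78, "hand": 0}, {"translation": [0, 0, 0.35], "twist": 0, "hand": 0}, {"translation": [0, 0, 0.2], "twist": 0, "hand": 0}, {"translation": [0, 0, 0], "twist": 0, "hand": 0}, {"translation": [0, 0, 0], "twist": 0, "hand": 0}])

```text
time: 8.4
tool_pos: [0.628, 0.2754, 0.3193]
tool_rot: [-0.0, 0.707, 0.707, -0.0]
contact_force: [0.7, 0.6, -3.9]
gripper_width: 0.271
grasp_force: 60.0
```

```bash
python3 - <<'E'
from h import *
s=state();print(s["tool_pos"],s["tool_rot"],s["contact_force"])
a=grab_frame("scene");b=grab_frame("top");cv2.imwrite("pics/s3.png",a[...,::-1]);cv2.imwrite("pics/t3.png",b[...,::-1])
f=lambda i:cv2.resize(i,(398,398),interpolation=2)
cv2.imwrite("pics/g3.png",np.hstack([f(a[105:225,310:430]),f(b[110:230,120:240])])[...,::-1])
E
```

```text
[0.6280394  0.27540311 0.3192746 ] [-1.17951142e-04  7.06870590e-01  7.07342848e-01 -2.24865945e-04] [ 0.740796    0.5861538  -3.89293827]
```

View pics/g3.png

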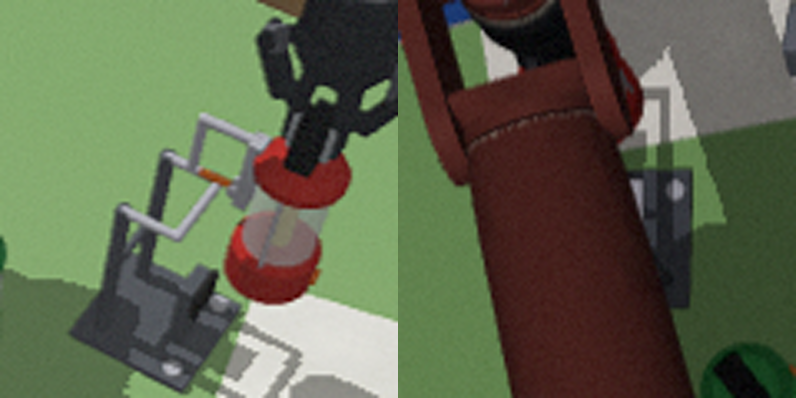

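```bash
python3 - <<'E'
from h import *
np.set_printoptions(precision=4,suppress=True)
g=lambda x,y:(310+x/3.317-.35,105+y/3.317-.35)
z0=.3193-.1797
print("exp nose x",.628-.093,"arm",.628-.093,"y .2754")
print("nose tip",atz("scene",g(193,166),z0+.079),"arm corner top",atz("scene",g(203,117),z0+.146),"gate end",atz("scene",g(201,172),z0+.084),"gate near strap",atz("scene",g(230,182),z0+.084))
print("bar",atz("scene",g(179,237),.18))
def proj(n,P):
    K,T=np.array(C[n]["camera_matrix"]),np.array(C[n]["pose"]);c=T[:3,:3].T@(np.array(P)-T[:3,3])*[1,-1,-1];q=K@c;return q[:2]/q[2]
for nm,P in {"nose":(.535,.2754,z0+.079),"arm":(.535,.2754,z0+.142),"base":(.628,.2754,z0),"bar":(.552,.275,.18),"barE":(.552,.233,.18),"barW":(.552,.317,.18)}.items():
    p=proj("scene",P);print(nm,(p-[310,105]+.35)*3.317)
E
```

```text
exp nose x 0.535 arm 0.535 y .2754
nose tip [0.537  0.2791 0.2186] arm corner top [0.5384 0.2695 0.2856] gate end [0.5479 0.2716 0.2236] gate near strap [0.5745 0.2753 0.2236]
bar [0.5558 0.2312 0.18  ]
nose [189.0575 167.5269]
arm [201.847  114.9702]
base [264.4211 270.5805]
bar [198.1218 205.6231]
barE [176.1892 233.9504]
barW [219.3514 178.2036]
```

The hook, with its nose tip at g3 (193,166), is behind the bar (176,234)-(219,178) and between the side arms. The bar is about 76 mm from the axis. I'll press down.

Call:
apply_moves(targets=[{"translation": [0, 0, 0.15], "twist": 0, "hand": 0}, {"translation": [0, 0, 0.15], "twist": 0, "hand": 0}, {"translation": [0, 0, 0.1], "twist": 0, "hand": 0}, {"translation": [0, 0, 0.06], "twist": 0, "hand": 0}, {"translation": [0, 0, 0], "twist": 0, "hand": 0}])

```text
time: 9.0
tool_pos: [0.6279, 0.2754, 0.2727]
tool_rot: [-0.0, 0.707, 0.707, -0.0]
contact_force: [-0.4, 0.5, 0.3]
gripper_width: 0.276
grasp_force: 60.5
```

Call:
apply_moves(targets=[{"translation": [0, 0, 0.06], "twist": 0, "hand": 0}, {"translation": [0, 0, 0.06], "twist": 0, "hand": 0}, {"translation": [0, 0, 0], "twist": 0, "hand": 0}])

```text
time: 9.3
tool_pos: [0.6288, 0.2755, 0.2607]
tool_rot: [0.001, 0.707, 0.707, 0.001]
contact_force: [3.9, 1.5, -2.1]
gripper_width: 0.27
grasp_force: 60.4
```

Call:
apply_moves(targets=[{"translation": [0, 0, 0.07], "twist": 0, "hand": 0}, {"translation": [0, 0, 0.07], "twist": 0, "hand": 0}, {"translation": [0, 0, 0.06], "twist": 0, "hand": 0}, {"translation": [0, 0, 0.03], "twist": 0, "hand": 0}, {"translation": [0, 0, 0], "twist": 0, "hand": 0}])

```text
time: 9.8
tool_pos: [0.6267, 0.2751, 0.2354]
tool_rot: [-0.001, 0.707, 0.708, -0.002]
contact_force: [0.0, -0.8, -5.3]
gripper_width: 0.271
grasp_force: 60.7
```

```bash
python3 - <<'E'
from h import *
s=state();print(s["tool_pos"],s["contact_force"])
a=grab_frame("scene")
cv2.imwrite("pics/g4.png",cv2.resize(a[110:225,320:420],None,fx=5,fy=5,interpolation=2)[...,::-1])
E
```

```text
[0.62667219 0.27510266 0.23541157] [ 0.0482667  -0.80741903 -5.25698747]
```

View pics/g4.png

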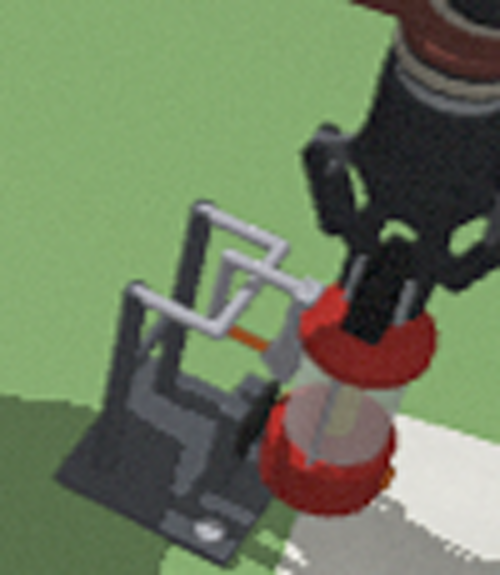

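The orange gate is level below the bar, at g4 (248,338), and the force is back to the lantern's weight. I'll tug up.

Call:
apply_moves(targets=[{"translation": [0, 0, -0.07], "twist": 0, "hand": 0}, {"translation": [0, 0, -0.07], "twist": 0, "hand": 0}, {"translation": [0, 0, -0.06], "twist": 0, "hand": 0}, {"translation": [0, 0, -0.05], "twist": 0, "hand": 0}, {"translation": [0, 0, -0.04], "twist": 0, "hand": 0}, {"translation": [0, 0, -0.02], "twist": 0, "hand": 0}, {"translation": [0, 0, 0], "twist": 0, "hand": 0}])

```text
time: 10.55
tool_pos: [0.6281, 0.2754, 0.2675]
tool_rot: [-0.0, 0.707, 0.707, -0.0]
contact_force: [2.7, 0.7, -14.7]
gripper_width: 0.272
grasp_force: 60.0
```

Call:
apply_moves(targets=[{"translation": [0, 0, -0.015], "twist": 0, "hand": 0}, {"translation": [0, 0, 0], "twist": 0, "hand": 0}, {"translation": [0, 0, 0], "twist": 0, "hand": 0}, {"translation": [0, 0, 0], "twist": 0, "hand": 0}, {"translation": [0, 0, 0], "twist": 0, "hand": 0}])

```text
time: 11.05
tool_pos: [0.6274, 0.2753, 0.2689]
tool_rot: [-0.001, 0.707, 0.707, -0.001]
contact_force: [1.4, 1.9, -24.3]
gripper_width: 0.274
grasp_force: 59.9
```

Call:
apply_moves(targets=[{"translation": [0, 0, 0.04], "twist": 0, "hand": 0}, {"translation": [0, 0, 0.08], "twist": 0, "hand": 0}, {"translation": [0, 0, 0.1], "twist": 0, "hand": 0}, {"translation": [0, 0, 0.09], "twist": 0, "hand": 0}, {"translation": [0, 0, 0.06], "twist": 0, "hand": 0}, {"translation": [0, 0, 0.03], "twist": 0, "hand": 0}, {"translation": [0, 0, 0], "twist": 0, "hand": 0}, {"translation": [0, 0, 0], "twist": 0, "hand": 0}])

```text
time: 11.85
tool_pos: [0.6282, 0.2754, 0.2311]
tool_rot: [0.0, 0.707, 0.707, 0.0]
contact_force: [0.4, 0.5, -4.8]
gripper_width: 0.273
grasp_force: 62.5
```

Call:
apply_moves(targets=[{"translation": [0, 0, 0.02], "twist": 0, "hand": 0}, {"translation": [0, 0, 0.015], "twist": 0, "hand": 0}, {"translation": [0, 0, 0], "twist": 0, "hand": 0}, {"translation": [0, 0, 0], "twist": 0, "hand": 0}])

```text
time: 12.25
tool_pos: [0.6283, 0.2755, 0.2277]
tool_rot: [0.0, 0.707, 0.707, 0.0]
contact_force: [0.5, 0.8, -3.5]
gripper_width: 0.272
grasp_force: 62.6
```

Call:
apply_moves(targets=[{"translation": [0, 0, 0.012], "twist": 0, "hand": 0}, {"translation": [0, 0, 0], "twist": 0, "hand": 0}, {"translation": [0, 0, 0], "twist": 0, "hand": 0}])

```text
time: 12.55
tool_pos: [0.6284, 0.2755, 0.2273]
tool_rot: [0.0, 0.707, 0.707, 0.001]
contact_force: [0.8, -0.8, 0.9]
gripper_width: 0.27
grasp_force: 63.4
```

The weight is on the bar, so I'll let go and retreat straight up.

Call:
apply_moves(targets=[{"translation": [0, 0, 0], "twist": 0, "hand": 0.45}, {"translation": [0, 0, 0], "twist": 0, "hand": 0.6}, {"translation": [0, 0, 0], "twist": 0, "hand": 0.8}, {"translation": [0, 0, 0], "twist": 0, "hand": 1}, {"translation": [0, 0, 0], "twist": 0, "hand": 1}, {"translation": [0, 0, 0], "twist": 0, "hand": 1}, {"translation": [0, 0, 0], "twist": 0, "hand": 1}, {"translation": [0, 0, 0], "twist": 0, "hand": 1}])

```text
time: 13.35
tool_pos: [0.6281, 0.2754, 0.2261]
tool_rot: [-0.0, 0.707, 0.707, -0.0]
contact_force: [0.4, -0.3, -0.2]
gripper_width: 0.999
grasp_force: 0.0
```

Call:
apply_moves(targets=[{"translation": [0, 0, -0.1], "twist": 0, "hand": 1}, {"translation": [0, 0, -0.2], "twist": 0, "hand": 1}, {"translation": [0, 0, -0.4], "twist": 0, "hand": 1}, {"translation": [0, 0, -0.4], "twist": 0, "hand": 1}, {"translation": [0, 0, -0.4], "twist": 0, "hand": 1}, {"translation": [0, 0, 0], "twist": 0, "hand": 1}, {"translation": [0, 0, 0], "twist": 0, "hand": 1}, {"translation": [0, 0, 0], "twist": 0, "hand": 1}])

```text
time: 14.15
tool_pos: [0.6277, 0.2753, 0.3747]
tool_rot: [-0.0, 0.707, 0.707, -0.001]
contact_force: [-0.4, -0.9, -0.6]
gripper_width: 0.998
grasp_force: 0.0
```

```bash
python3 - <<'E'
from h import *
s=state();print(s["time"],s["tool_pos"],s["contact_force"])
a=grab_frame("scene")
cv2.imwrite("pics/g5.png",cv2.resize(a[100:310,210:440],None,fx=2.8,fy=2.8,interpolation=2)[...,::-1])
E
```

```text
14.15 [0.62766405 0.27530237 0.37473803] [-0.41844293 -0.89022915 -0.64714008]
```

View pics/g5.png

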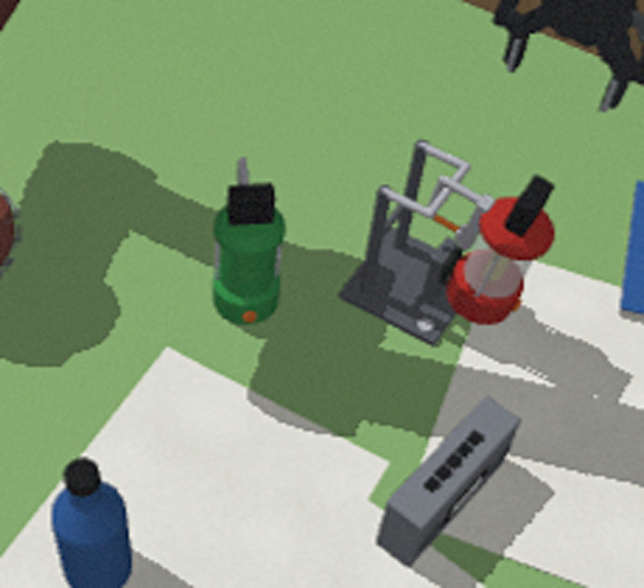

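The red lantern hangs on the bar at g5 (500,250), leaning on the pad, with its gate shut below the bar at (447,222). The gripper is clear, and the radio and flask have not moved. I'll let it settle briefly and hand in.

Call:
apply_moves(targets=[{"translation": [0, 0, 0], "twist": 0, "hand": 1}, {"translation": [0, 0, 0], "twist": 0, "hand": 1}, {"translation": [0, 0, 0], "twist": 0, "hand": 1}, {"translation": [0, 0, 0], "twist": 0, "hand": 1}, {"translation": [0, 0, 0], "twist": 0, "hand": 1}, {"translation": [0, 0, 0], "twist": 0, "hand": 1}])

```text
time: 14.8
tool_pos: [0.6281, 0.2754, 0.3762]
tool_rot: [0.0, 0.707, 0.707, 0.0]
contact_force: [-0.3, 0.3, -0.1]
gripper_width: 1.002
grasp_force: 0.0
```

```bash
python3 -c "
from plant import *
print(job_done())"
```

```text
the job is handed in; nothing more can be done
None
```

The red lantern hangs from the crossbar with its gate shut beneath the bar; I tugged it up against the bar with about 19 N, lowered it, let go and handed the job in at about 15 s (no verdict was returned).

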